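# Make up two drum repair kits

### The arm

A 6-joint arm with a two-finger parallel gripper is mounted at the origin on a cart in front of the work surface, level with it; the furniture and walls round the work are solid. World frame = base frame: x ahead of the robot, y to its left, z up, the work surface at z = 0. Lengths are in m, angles in rad, forces in N, time in s.
With the tool pointing down it reaches from about 0.25 to 0.8 m from the base axis. Payload 3.9 kg.
Tool frame: the origin (TCP) lies between the finger pads; the fingertips stand 22 mm ahead of it and the grasp point (between the pads) lies 3 mm ahead of it; z points along the fingers, y is the line along which they close (so a half turn about z gives the same grasp; the last joint's range is limited). The gripper opens to 85 mm and grips with 20 to 120 N. Pads are 22 mm wide; open, the fingers measure 114 mm over their backs; the gripper's body (76 mm by 85 mm) begins 54 mm behind the grasp point. The pads swing forward as they close: fully open they stand 13 mm farther back than shut.
Start: joints at [-1.16, 0.26, -0.138, 1.173, 0, 1.571], TCP at [0.21, -0.481, 0.253] pointing down, gripper open.
Joint ranges: [-2.78, 2.78], [-0.83, 1.72], [-1.28, 1.37], [-1.9, 2.12], [-1.57, 1.48], [-3.14, 3.14]. Speed limits (rad/s): [2.57, 2.57, 3.14, 3.14, 3.14, 3.14].

### API

Orientations are given as a 3x3 rotation matrix whose columns are the frame's x, y, z axes.
In Python, from cell import manip, grab_frame, camera_params gives the robot as it stands. The module is installed in compiled form; this text tells all that it offers.
- The arm moves only by the tool run_rows, called after "Call:" in YAML: its name, and indented under it one key for each argument. Schema: {"type":"object","properties":{"offsets":{"type":"array","items":{"type":"object","properties":{"trans":{"type":"array","items":{"type":"number"},"minItems":3,"maxItems":3},"turn_vec":{"type":"array","items":{"type":"number"},"minItems":3,"maxItems":3}},"additionalProperties":false},"minItems":1,"maxItems":12},"jaw":{"type":"number"},"only":{"type":"string"},"quiet":{"type":"boolean"},"lines":{"type":"string"}},"required":["offsets"],"additionalProperties":false}. offsets is a list of rows, 1 to 12 of them, each an object with the fields trans (a list: dx, dy, dz in m), turn_vec (a list: a rotation vector rx, ry, rz in rad); a field left out counts as zero; each row is the pose to reach, as a shift and turn from the pose commanded when the call began, along the tool's axes at that moment; what a row does not reach only later rows make up. A row lasts 1/12 s, in which the tool goes at most 0.0417 m and 0.125 rad, less where a joint would pass 70% of its speed; a pose out of reach is approached as far as the arm can. jaw is the finger opening in m, set as the call begins (left out keeps the last). The fingers move at their own pace and stop on an object; the grip force is fixed at half the most. Time passes only in rows, so rows that do not move let the fingers close. The tool returns the time, the measured TCP pose, the force, the opening and the grip force at its end. only (a regular expression) keeps the lines of the reply that match it, lines (a string "A,B") keeps lines A to B, and quiet returns only ok. Input that does not fit is refused with a message, and nothing moves.
- manip.read_state(): the state, without advancing time (a new reading comes with each control period).
- grab_frame(name): name is "scene" or "top" or "wrist"; returns the picture (384x512x3 uint8, blue, green, red); there is no depth.
- camera_params(name): a dict with "mtx" (3x3 intrinsics, pixels), "cam_to_world" (4x4, takes a point from camera to world coordinates); the wrist camera has in their place "hand_eye" (4x4, takes a point from camera to tool coordinates, whose origin is the TCP and whose axes are the flange's). Camera axes: x right, y down, z forward; pixel columns grow to the right and rows downward; lengths in m; the calibration is good to about 2 mm. A picture is of the moment at which its call begins: read the wrist's pose just before it. camera_params takes no time and is no camera call.
- manip.close_job(): hands the job in; it is judged then, once.
The state is a dict: "clock": time; "qpos": joint angles; "qd": joint speeds; "joint_torque": joint torques, N m; "tcp_pos": TCP position; "tool_rot": TCP orientation; "ft_force": force on the tool from outside, world axes, zero at the start; "wrist_torque": the same for the moment, N m; "grip_width": finger opening in m; "finger_force": force on a finger pad.
Only numpy, scipy, OpenCV 4.12 (cv2) and the standard library are available. Lean on these libraries where they do the work, as an engineer would, in place of code of your own. Each camera call takes 0.05 s, during which the arm holds its last target. There are 200 camera calls.

### The job

Make up two drum repair kits from the stock lying on the bench. The blue tray gets the long silver tension rod, the dark grey lug and the silver T-shaped drum key; the orange tray gets the brass tension rod and the silver lug. Lay each rod lengthwise in the middle of its tray's long compartment, the lugs and the silver key flat in the middle of the compartments on the other side, one part to a compartment, and leave the short silver rod where it lies.

Things in the scene. Friction and masses are not known exactly. Their poses are not given: they have to be found in the camera images.
- blue_tray: blue kit tray, fixed, 152 (x) x 138 mm (y), z up, origin at centre of underside. Floor 3 mm thick; walls and ribs 4 mm thick, rising to 8 mm. Long compartment on its -x side (robot side, with a white card outside): 70 x 130 mm, centre x = -0.037, y = 0. On its +x side two squarish compartments, each 70 (x) x 63 mm (y), centres x = 0.037, y = +0.0335 and y = -0.0335
- orange_tray: orange kit tray, fixed, 152 (x) x 138 mm (y), z up, origin at centre of underside. Floor 3 mm thick; walls and ribs 4 mm thick, rising to 8 mm. Long compartment on its -x side (robot side, with a white card outside): 70 x 130 mm, centre x = -0.037, y = 0. On its +x side one undivided wide compartment, 70 (x) x 130 mm (y), centre x = 0.037, y = 0
- long_silver_rod: the longer of two silver rods: drum tension rod with a square head and washer at one end, lying, 85 x 11 x 11 mm. Origin at the middle of its length, on its underside; x runs along the rod, away from the head; z up at the start. About 8 mm thick at the middle, 11 mm at the washer (x = -0.036). 22 g
- brass_rod: the brass-yellow rod: drum tension rod with a square head and washer at one end, lying, 85 x 11 x 11 mm. Origin at the middle of its length, on its underside; x runs along the rod, away from the head; z up at the start. About 8 mm thick at the middle, 11 mm at the washer (x = -0.036). 22 g
- short_silver_rod: the shorter of two silver rods, 60 x 11 x 11 mm, otherwise like the longer one; not wanted, stays where it lies. Origin at the middle of its underside, x along it
- dark_lug: dark grey turned drum lug (a barrel with a short stub at the middle of one side), 40 x 19 x 13 mm lying. Origin at the middle of its underside; its x runs along the 40 mm barrel, y across it (stub towards -y), z up at the start. Across the middle, barrel and stub together, it is 18 mm wide. 60 g
- silver_lug: silver turned drum lug (a barrel with a short stub at the middle of one side), 40 x 19 x 13 mm lying. Origin at the middle of its underside; its x runs along the 40 mm barrel, y across it (stub towards -y), z up at the start. Across the middle, barrel and stub together, it is 18 mm wide. 60 g
- silver_key: silver T-shaped drum key, lying flat, 39 (x) x 44 (y) x 9 mm. Origin at the middle of its underside; x runs along the stem, away from the cross bar; z up at the start. Stem 8 mm wide, from x = -0.012 to 0.020; cross bar 8 mm thick along y, its axis at x = -0.016. 45 g

How it is judged:
At the end, for the whole second after the job is handed in: All released and at rest low (20 mm) in their trays. Off compartment centre in tray x, y: rods up to 24 mm and 0.35 rad off tray y; dark lug and silver key 22 mm, one in each square, either way round; silver lug 24 mm in x, 50 in y. Short rod within 30 mm of its start (x of long_silver_rod in the frame of blue_tray between -0.061 and -0.013 m and y of long_silver_rod in the frame of blue_tray between -0.024 and 0.024 m and z of long_silver_rod in the frame of blue_tray below 0.02 m and angle between the x axis of long_silver_rod and the y axis of blue_tray, either way round below 0.35 rad and x of brass_rod in the frame of orange_tray between -0.061 and -0.013 m and y of brass_rod in the frame of orange_tray between -0.024 and 0.024 m and z of each of brass_rod, silver_lug in the frame of orange_tray below 0.02 m and angle between the x axis of brass_rod and the y axis of orange_tray, either way round below 0.35 rad and x of silver_lug in the frame of orange_tray between 0.013 and 0.061 m and y of silver_lug in the frame of orange_tray between -0.05 and 0.05 m and (((x of dark_lug in the frame of blue_tray between 0.015 and 0.059 m and y of dark_lug in the frame of blue_tray between 0.0115 and 0.0555 m and z of dark_lug in the frame of blue_tray below 0.02 m) and (x of silver_key in the frame of blue_tray between 0.015 and 0.059 m and y of silver_key in the frame of blue_tray between -0.0555 and -0.0115 m and z of silver_key in the frame of blue_tray below 0.02 m)) or ((x of dark_lug in the frame of blue_tray between 0.015 and 0.059 m and y of dark_lug in the frame of blue_tray between -0.0555 and -0.0115 m and z of dark_lug in the frame of blue_tray below 0.02 m) and (x of silver_key in the frame of blue_tray between 0.015 and 0.059 m and y of silver_key in the frame of blue_tray between 0.0115 and 0.0555 m and z of silver_key in the frame of blue_tray below 0.02 m))) and linear speed of each of long_silver_rod, brass_rod, silver_lug, dark_lug, silver_key below 0.02 m/s and distance of short_silver_rod from where it was at the start of the episode below 0.03 m); the robot touches nothing.
It fails at once if the short silver rod is moved away (more than 30 mm) (distance of short_silver_rod from where it was at the start of the episode above 0.03 m).
It also fails if it takes over 99 s, if anything falls off the work surface, if the arm or the gripper's body presses on something with over 40 N, if the wrist force passes 120 N, or if a joint passes its speed limit or range.

## Working session

There is one attempt and no reset: what is moved stays moved. The work goes in short steps, Python scripts to look and compute and a tool call to move; the robot and the scene stay as the last step left them, time stands still between calls to the robot, and variables do not carry over. Pictures are saved under pics/ and viewed, at most 14 in all, crops included, and the job is handed in when it is done.

```bash
mkdir -p pics; python3 - <<'E'
from cell import manip, grab_frame, camera_params
import cv2,numpy as np
np.set_printoptions(precision=4,suppress=True)
for n in("top","scene"):
    cv2.imwrite(f"pics/{n}0.png",cv2.resize(grab_frame(n),(800,600),interpolation=cv2.INTER_CUBIC)); p=camera_params(n); print(n,p["mtx"],p["cam_to_world"])
print(camera_params("wrist"))
s=manip.read_state();print(s)
E
```

```text
top [[348.8576   0.     259.9052]
 [  0.     348.8576 192.549 ]
 [  0.       0.       1.    ]] [[-0.0253 -0.9969  0.074   0.4177]
 [-0.9989  0.0223 -0.0419  0.0179]
 [ 0.0401 -0.075  -0.9964  0.9076]
 [ 0.      0.      0.      1.    ]]
scene [[399.236    0.     254.7858]
 [  0.     399.236  194.7608]
 [  0.       0.       1.    ]] [[-0.85   -0.3815  0.3632  0.1732]
 [-0.5266  0.6316 -0.569   0.47  ]
 [-0.0123 -0.6749 -0.7378  0.6759]
 [ 0.      0.      0.      1.    ]]
{'mtx': array([[325.447 ,   0.    , 253.7681],
       [  0.    , 325.447 , 186.1091],
       [  0.    ,   0.    ,   1.    ]]), 'hand_eye': array([[-0.0003, -0.9506, -0.3105,  0.08  ],
       [ 1.    , -0.0004,  0.0004,  0.0007],
       [-0.0005, -0.3105,  0.9506, -0.1202],
       [ 0.    ,  0.    ,  0.    ,  1.    ]])}
{'clock': 0.1, 'qpos': array([-1.16  ,  0.2606, -0.1393,  1.1727,  0.    ,  1.5708]), 'qd': array([-0.0002, -0.0018,  0.0018,  0.0009,  0.001 ,  0.001 ]), 'joint_torque': array([  0.0006, -40.6508,  25.4527,   0.0101,  -0.0001,   0.    ]), 'tcp_pos': array([ 0.2094, -0.4808,  0.2526]), 'tool_rot': array([[ 0.9168,  0.3994, -0.0007],
       [ 0.3994, -0.9168,  0.0016],
       [ 0.    , -0.0017, -1.    ]]), 'ft_force': array([-0.5617,  0.2516, -0.0421]), 'wrist_torque': array([-0.0375,  0.0586, -0.0436]), 'finger_force': 0.0, 'grip_width': 0.08573149857751793}
```

View pics/top0.png

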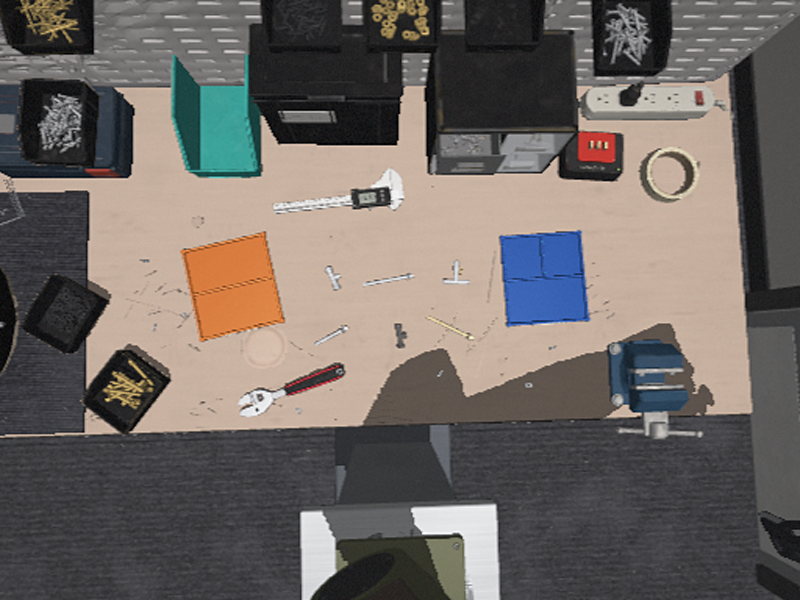

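View pics/scene0.png

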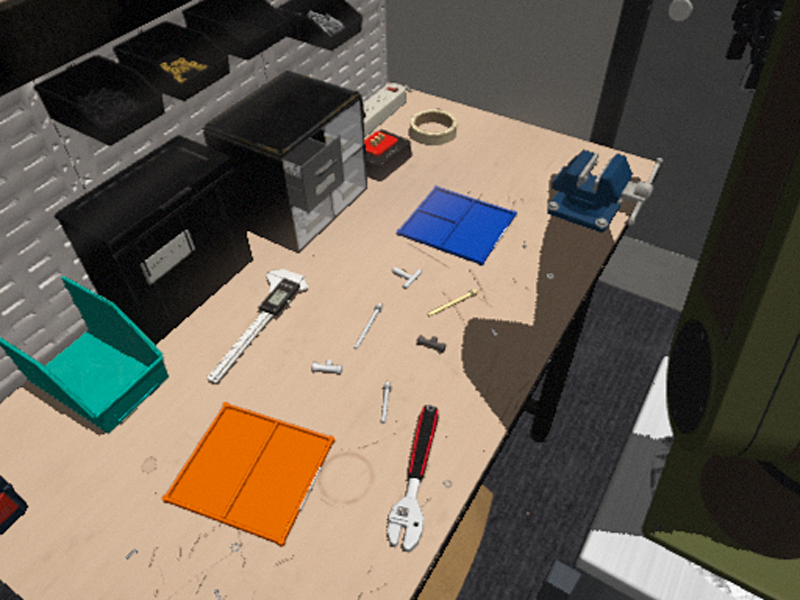

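The top view (800x600 scale) shows the silver lug at (333,277), long rod at (388,280), key at (456,273), short rod at (332,334), dark lug at (400,335) and brass rod at (450,327). The orange tray is at (233,286) and the blue tray at (545,278), with its divided half away from the robot. The scene view agrees with this.

```bash
cat > h.py <<'E'
from cell import manip, grab_frame, camera_params
import cv2,numpy as np
np.set_printoptions(precision=4,suppress=True)
def shot(n):
    p=camera_params(n)
    if n=="wrist":
        s=manip.read_state();T=np.eye(4);T[:3,:3]=s["tool_rot"];T[:3,3]=s["tcp_pos"];C=T@p["hand_eye"]
    else: C=p["cam_to_world"]
    return grab_frame(n),p["mtx"],C
def ray(px,K,C,z):
    px=np.atleast_2d(px).astype(float)
    d=(C[:3,:3]@np.linalg.inv(K)@np.c_[px,np.ones(len(px))].T).T
    return C[:3,3]+d*((z-C[2,3])/d[:,2])[:,None]
def find(n,zp=0.005,amin=12,box=None):
    im,K,C=shot(n);hsv=cv2.cvtColor(im,cv2.COLOR_BGR2HSV);H,S,V=cv2.split(hsv)
    M={"silver":(S<32)&(V>100),"dark":(V<95)&(S<90),"brass":(H>20)&(H<34)&(S>80),"blue":(H>100)&(H<130)&(S>130),"orange":(H<20)&(S>170)}
    out=[]
    for k,m in M.items():
        m=m.astype(np.uint8)
        m=cv2.morphologyEx(m,cv2.MORPH_CLOSE,np.ones((3,3)))
        for c in cv2.findContours(m,cv2.RETR_EXTERNAL,cv2.CHAIN_APPROX_NONE)[0]:
            a=cv2.contourArea(c)
            if a<amin: continue
            P=ray(c[:,0],K,C,0.008 if k in("blue","orange") else zp)[:,:2]
            (cx,cy),(w,h),an=cv2.minAreaRect((P*1000).astype(np.float32))
            if w<h: w,h,an=h,w,an+90
            if w>230 or w<15 or not(0.15<cx/1000<0.75): continue
            mm=np.zeros_like(m);cv2.drawContours(mm,[c],-1,1,-1)
            g=ray(np.argwhere(mm)[:,::-1].mean(0),K,C,zp)[0]
            out.append((k,round(cx),round(cy),round(w),round(h),round((an+90)%180-90)))
            print(k,"px",c[:,0].mean(0).round(),"rect c %.1f %.1f  %.1fx%.1f ang %.1f"%(cx,cy,w,h,(an+90)%180-90),"centroid",(g[:2]*1000).round(1))
    return im
E
python3 - <<'E'
from h import *
find("top")
E
```

```text
silver px [217. 307.] rect c 196.6 93.1  46.9x10.1 ang -0.9 centroid [202.   94.5]
silver px [283. 287.] rect c 238.5 -71.1  85.6x28.9 ang 5.5 centroid [247.6 -71.4]
silver px [422. 274.] rect c 269.2 -436.2  142.8x43.6 ang -89.4 centroid [ 266.2 -434.3]
silver px [395. 256.] rect c 312.7 -366.3  18.6x18.0 ang 88.3 centroid [ 312.7 -367. ]
silver px [166. 256.] rect c 329.6 220.5  81.1x38.5 ang -65.0 centroid [326.6 225.1]
silver px [422. 247.] rect c 333.8 -440.6  80.2x7.8 ang 88.4 centroid [ 333.  -440.6]
silver px [422. 237.] rect c 357.3 -440.9  83.1x10.8 ang -89.2 centroid [ 358.6 -440. ]
silver px [393. 223.] rect c 398.3 -366.9  18.4x16.0 ang -3.1 centroid [ 397.9 -367.2]
silver px [212. 214.] rect c 431.1 104.6  58.1x8.0 ang -60.2 centroid [431.9 103.8]
silver px [248. 179.] rect c 520.5 9.9  84.7x7.2 ang -80.2 centroid [521.3   8.3]
silver px [213. 178.] rect c 527.2 98.7  39.7x17.9 ang 23.3 centroid [526.3 100.3]
silver px [291. 176.] rect c 531.6 -103.8  44.6x36.9 ang 88.8 centroid [ 525.3 -103.6]
silver px [200. 130.] rect c 651.2 130.5  135.6x17.9 ang -84.8 centroid [650
[... 414 characters left out ...]
ntroid [362.8 132.7]
dark px [236. 127.] rect c 660.0 39.8  71.8x32.7 ang -87.6 centroid [660.6  36.7]
dark px [436. 109.] rect c 700.3 -499.3  71.3x41.6 ang 15.1 centroid [ 701.2 -504.7]
dark px [414. 109.] rect c 700.4 -443.0  84.3x31.2 ang -9.5 centroid [ 694.9 -439.3]
brass px [ 82. 249.] rect c 351.7 428.8  70.9x52.0 ang 75.6 centroid [352.2 431.5]
blue px [414. 243.] rect c 348.8 -428.7  112.0x109.1 ang 0.7 centroid [ 342.4 -421.1]
blue px [348. 178.] rect c 518.7 -251.5  151.1x138.3 ang 2.6 centroid [ 518.7 -252.4]
orange px [149. 183.] rect c 516.1 264.7  151.5x137.7 ang 11.7 centroid [516.1 265.5]
orange px [381.  94.] rect c 742.3 -352.9  63.8x49.5 ang 89.3 centroid [ 743.5 -353.3]
```

Tray and part sizes match the given ones: blue tray 151x138 at (0.519,-0.252), yaw 2.6°, and orange 151x138 at (0.516,0.265), yaw 11.7°. The dark lug and brass rod weren't detected, so I'm moving above the parts to look with the wrist camera.

```bash
cat >> h.py <<'E'
def go(x,y,z,yaw):
    s=manip.read_state();R=s["tool_rot"];yaw=np.deg2rad(yaw);c,n=np.cos(yaw),np.sin(yaw)
    D=np.array([[c,n,0],[n,-c,0],[0,0,-1.]])
    d=R.T@(np.array([x,y,z])-s["tcp_pos"]);r=cv2.Rodrigues(R.T@D)[0].ravel()
    print("row",np.r_[d,r].round(4),"n>=",max(np.linalg.norm(d)/.0417,np.linalg.norm(r)/.125).round(1),"q",s["qpos"].round(2))
E
```

Call:
run_rows:
  offsets:
    - {"trans":[0.495,-0.309,-0.03],"turn_vec":[0,0,0.41]}
    - {"trans":[0.495,-0.309,-0.03],"turn_vec":[0,0,0.41]}
    - {"trans":[0.495,-0.309,-0.03],"turn_vec":[0,0,0.41]}
    - {"trans":[0.495,-0.309,-0.03],"turn_vec":[0,0,0.41]}
    - {"trans":[0.495,-0.309,-0.03],"turn_vec":[0,0,0.41]}
    - {"trans":[0.495,-0.309,-0.03],"turn_vec":[0,0,0.41]}
    - {"trans":[0.495,-0.309,-0.03],"turn_vec":[0,0,0.41]}
    - {"trans":[0.495,-0.309,-0.03],"turn_vec":[0,0,0.41]}
    - {"trans":[0.495,-0.309,-0.03],"turn_vec":[0,0,0.41]}
    - {"trans":[0.495,-0.309,-0.03],"turn_vec":[0,0,0.41]}
    - {"trans":[0.495,-0.309,-0.03],"turn_vec":[0,0,0.41]}
    - {"trans":[0.495,-0.309,-0.03],"turn_vec":[0,0,0.41]}

```text
clock: 1.15
tcp_pos: [0.4871, -0.0763, 0.2785]
tool_rot: [[1.0, 0.001, -0.0], [0.001, -1.0, -0.0], [-0.0, 0.0, -1.0]]
ft_force: [1.0, -1.2, 0.1]
grip_width: 0.0854
finger_force: 0.0
```

```bash
python3 -c "
from h import *
go(.54,0,.28,0)"
```

```text
row [ 0.0529 -0.0763 -0.0016  0.0001  0.0002  0.0011] n>= 2.2 q [-0.16  0.2  -0.16  1.22 -0.    2.99]
```

Call:
run_rows:
  offsets:
    - {"trans":[0.053,-0.076,0],"turn_vec":[0,0,-0.15]}
    - {"trans":[0.053,-0.076,0],"turn_vec":[0,0,-0.15]}
    - {"trans":[0.053,-0.076,0],"turn_vec":[0,0,-0.15]}
    - {"trans":[0.053,-0.076,0],"turn_vec":[0,0,-0.15]}

```text
clock: 1.48
tcp_pos: [0.5409, 0.0003, 0.2776]
tool_rot: [[0.988, 0.154, -0.0], [0.154, -0.988, 0.0], [-0.0, -0.0, -1.0]]
ft_force: [0.4, 0.1, -0.3]
grip_width: 0.0851
finger_force: 0.0
```

```bash
python3 - <<'E'
from h import *
im=find("wrist",amin=40)
cv2.imwrite("pics/w1.png",cv2.resize(im,(800,600)))
E
```

```text
silver px [497. 291.] rect c 392.6 -372.7  20.6x18.3 ang -81.1 centroid [ 392.6 -372.6]
silver px [ 69. 275.] rect c 324.4 221.7  71.5x40.3 ang -81.1 centroid [324.6 225.6]
silver px [157. 219.] rect c 428.6 110.4  43.9x5.5 ang -64.0 centroid [428.2 111.4]
silver px [246. 163.] rect c 521.5 7.0  80.7x7.7 ang -81.1 centroid [523.9  -7.2]
silver px [334. 174.] rect c 531.7 -105.0  43.2x38.2 ang 86.7 centroid [ 525.3 -104.5]
silver px [171. 148.] rect c 526.2 98.2  39.5x17.4 ang 22.6 centroid [526.7 100.6]
silver px [434.  48.] rect c 684.0 -181.8  52.6x2.5 ang 88.7 centroid [ 684.4 -177.4]
silver px [399.  35.] rect c 691.3 -138.0  19.9x4.7 ang 89.6 centroid [ 690.8 -140. ]
silver px [438.  37.] rect c 695.5 -180.9  54.5x10.1 ang 89.9 centroid [ 695.3 -181.7]
silver px [152.  33.] rect c 650.6 133.0  129.0x16.3 ang -84.3 centroid [650.5 134.3]
silver px [426.   8.] rect c 722.5 -158.8  83.3x22.4 ang -87.
[... 246 characters left out ...]
g 5.9 centroid [428.6  -8.1]
dark px [211. 213.] rect c 447.3 40.6  29.6x17.8 ang -77.9 centroid [447.6  41.1]
dark px [226. 166.] rect c 513.8 33.8  51.3x29.2 ang -46.3 centroid [510.7  36. ]
dark px [395. 185.] rect c 518.0 -183.7  150.8x3.5 ang 2.2 centroid [ 522.7 -183.7]
dark px [430.  22.] rect c 704.7 -171.4  182.0x51.6 ang -81.1 centroid [ 707.8 -180.3]
dark px [340.   6.] rect c 708.1 -69.6  17.5x13.4 ang -81.1 centroid [709.3 -67.1]
dark px [234.  59.] rect c 633.8 29.2  142.3x85.7 ang 22.4 centroid [641.7  34.9]
blue px [447. 192.] rect c 519.1 -252.9  151.8x137.8 ang 2.6 centroid [ 523.7 -253.4]
orange px [ 45. 135.] rect c 517.7 260.1  151.4x133.0 ang 11.8 centroid [520.1 251.2]
```

View pics/w1.png

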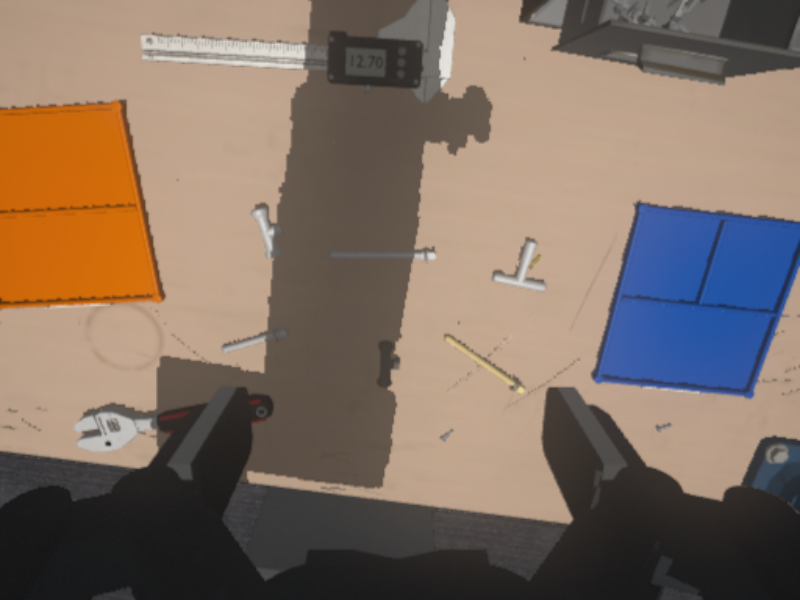

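The wrist view agrees with the top view to about 2 mm. The dark lug is at (386,363) with its stub to the right, and the brass rod runs from (445,337) to its head at (523,391). The long rod's head is at (433,255). The key's stem points away from the robot.

Next I'll hover over the dark lug.

Call:
run_rows:
  offsets:
    - {"trans":[-0.113,0.008,0.158],"turn_vec":[0,0,0.05]}
    - {"trans":[-0.113,0.008,0.158],"turn_vec":[0,0,0.05]}
    - {"trans":[-0.113,0.008,0.158],"turn_vec":[0,0,0.05]}
    - {"trans":[-0.113,0.008,0.158],"turn_vec":[0,0,0.05]}
    - {"trans":[-0.113,0.008,0.158],"turn_vec":[0,0,0.05]}
    - {"trans":[-0.113,0.008,0.158],"turn_vec":[0,0,0.05]}
  jaw: 0.05

```text
clock: 2.03
tcp_pos: [0.418, -0.0285, 0.1156]
tool_rot: [[0.995, 0.097, -0.016], [0.097, -0.995, 0.0], [-0.016, -0.002, -1.0]]
ft_force: [-0.9, -0.3, 0.5]
grip_width: 0.0501
finger_force: 0.0
```

```bash
cat >> h.py <<'E'
def close(f,z=0.006,x0=130,x1=380):
    im,K,C=shot("wrist");hsv=cv2.cvtColor(im,cv2.COLOR_BGR2HSV);m=f(*cv2.split(hsv)).astype(np.uint8)
    m[:,:x0]=0;m[:,x1:]=0;m[300:]=0
    m=cv2.morphologyEx(m,cv2.MORPH_OPEN,np.ones((3,3)))
    for c in cv2.findContours(m,cv2.RETR_EXTERNAL,cv2.CHAIN_APPROX_NONE)[0]:
        if cv2.contourArea(c)<150: continue
        P=ray(c[:,0],K,C,z)[:,:2]
        (cx,cy),(w,h),an=cv2.minAreaRect((P*1000).astype(np.float32))
        if w<h: w,h,an=h,w,an+90
        print("px",c[:,0].mean(0).round(),"c %.1f %.1f  %.1fx%.1f ang %.1f"%(cx,cy,w,h,(an+90)%180-90))
    return im
E
python3 - <<'E'
from h import *
im=close(lambda H,S,V:V<60)
cv2.imwrite("pics/w2.png",im)
go(.427,-.009,.025,6)
E
```

```text
px [175. 276.] c 343.1 37.2  62.9x58.5 ang -84.4
row [ 0.0067 -0.0188  0.0932 -0.001   0.0087 -0.0072] n>= 2.3 q [-0.07  0.21 -0.6   0.78 -0.    2.98]
```

View pics/w2.png

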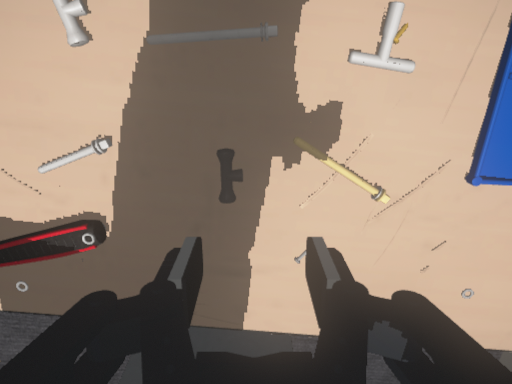

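This close view shows the dark lug spanning (226,150) to (227,202) with its stub at (241,175). The brass rod runs from (297,141) to its head at (387,200).

```bash
python3 - <<'E'
from h import *
im,K,C=shot("wrist")
def seg(a,b,z):
    A,B=ray([a,b],K,C,z)[:,:2]*1000
    print(A,B,"mid",(A+B)/2,"len",np.linalg.norm(B-A),"ang",np.degrees(np.arctan2(*(B-A)[::-1])))
seg((226.5,202),(226,150),.0065); seg((219,175),(243,175),.0065); seg((388,200),(297,141),.005)
seg((275,31),(148,39),.005)
go(.427,-.009,.025,6)
hsv=cv2.cvtColor(im,cv2.COLOR_BGR2HSV);print(hsv[160,226],hsv[175,226],hsv[175,210],hsv[160,330])
E
```

```text
[411.6905  -9.1658] [451.8826  -5.9646] mid [431.7866  -7.5652] len 40.31936426164168 ang 4.553912316358263
[432.5699  -2.1195] [434.3023 -19.8247] mid [433.4361 -10.9721] len 17.789808243405545 ang -84.41160312847097
[ 424.777 -131.964] [463.1095 -56.3415] mid [443.9433 -94.1527] len 84.78292168498417 ang 63.119891951698875
[533.1817 -32.0691] [520.3825  50.1754] mid [526.7821   9.0532] len 83.23446793863754 ang 98.84568677584409
row [ 0.0019 -0.0192  0.0953 -0.0001  0.0021 -0.0066] n>= 2.3 q [-0.07  0.21 -0.59  0.78 -0.    2.98]
[11 30 67] [11 31 66] [ 14  58 105] [ 15  65 217]
```

The pose drifted about 5 mm after that frame was taken. With the correction, the lug is at (0.4275,-0.0105) and the brass rod at (0.439,-0.094), 63°. Next: descend on the lug, grip, lift.

Call:
run_rows:
  offsets:
    - {"trans":[0.002,-0.018,0.06],"turn_vec":[0,0,0.01]}
    - {"trans":[0.002,-0.018,0.06],"turn_vec":[0,0,0.01]}
    - {"trans":[0.002,-0.018,0.095],"turn_vec":[0,0,0.01]}
    - {"trans":[0.002,-0.018,0.095],"turn_vec":[0,0,0.01]}
    - {"trans":[0.002,-0.018,0.095],"turn_vec":[0,0,0.01]}
    - {"trans":[0.002,-0.018,0.095],"turn_vec":[0,0,0.01]}
  jaw: 0.04

```text
clock: 2.63
tcp_pos: [0.4316, -0.0094, 0.0273]
tool_rot: [[0.996, 0.09, 0.003], [0.09, -0.996, -0.0], [0.003, 0.0, -1.0]]
ft_force: [-0.1, -0.0, -0.4]
grip_width: 0.0402
finger_force: 0.0
```

Call:
run_rows:
  offsets:
    - {}
    - {}
    - {}
    - {}
    - {}
  jaw: 0

```text
clock: 3.05
tcp_pos: [0.4315, -0.009, 0.0276]
tool_rot: [[0.996, 0.091, 0.005], [0.091, -0.996, 0.0], [0.005, 0.0, -1.0]]
ft_force: [0.1, 1.5, 7.5]
grip_width: 0.0149
finger_force: 58.6
```

Call:
run_rows:
  offsets:
    - {"trans":[0,0,-0.08]}
    - {"trans":[0,0,-0.08]}
    - {"trans":[0,0,-0.08]}
    - {"trans":[0,0,-0.08]}

```text
clock: 3.38
tcp_pos: [0.4321, -0.0092, 0.1087]
tool_rot: [[0.996, 0.091, 0.008], [0.091, -0.996, -0.0], [0.008, 0.001, -1.0]]
ft_force: [0.5, 0.1, -1.5]
grip_width: 0.0148
finger_force: 58.7
```

```bash
python3 -c "
from h import *
go(.5574,-.2838,.105,5)"
```

```text
row [ 0.0999  0.2848  0.0047  0.0009 -0.0078  0.0034] n>= 7.2 q [-0.02  0.22 -0.61  0.73 -0.    3.03]
```

Call:
run_rows:
  offsets:
    - {"trans":[0.1,0.285,0]}
    - {"trans":[0.1,0.285,0]}
    - {"trans":[0.1,0.285,0]}
    - {"trans":[0.1,0.285,0]}
    - {"trans":[0.1,0.285,0]}
    - {"trans":[0.1,0.285,0]}
    - {"trans":[0.1,0.285,0]}
    - {"trans":[0.1,0.285,0]}
    - {"trans":[0.1,0.285,0]}

```text
clock: 4.13
tcp_pos: [0.5555, -0.2871, 0.1042]
tool_rot: [[0.996, 0.087, 0.001], [0.087, -0.996, -0.001], [0.0, 0.001, -1.0]]
ft_force: [0.4, 0.4, -0.9]
grip_width: 0.0151
finger_force: 58.8
```

```bash
python3 -c "
from h import *
im=shot('wrist')[0];cv2.imwrite('pics/w3.png',im)
go(.5574,-.2838,.033,5)"
```

```text
row [ 0.0036 -0.0005  0.0711 -0.0014  0.0016  0.0013] n>= 1.7 q [-0.47  0.52 -0.14  0.92  0.    2.58]
```

View pics/w3.png

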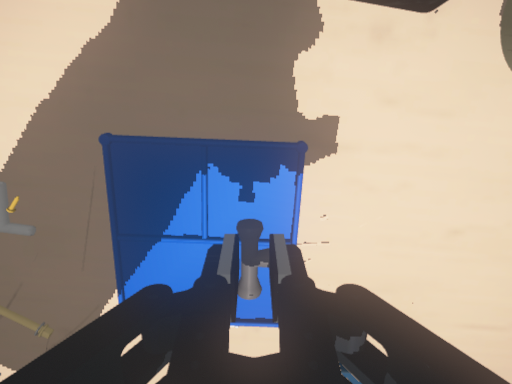

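The lug is held between the pads, centred over the near-right area of the tray, with compartment walls at columns 207–303. Lower and release.

Call:
run_rows:
  offsets:
    - {"trans":[0.002,-0.002,0.04]}
    - {"trans":[0.002,-0.002,0.065]}
    - {"trans":[0.002,-0.002,0.071]}
    - {"trans":[0.002,-0.002,0.071]}
    - {"trans":[0.002,-0.002,0.071]}

```text
clock: 4.6
tcp_pos: [0.5554, -0.28, 0.0344]
tool_rot: [[0.996, 0.092, -0.002], [0.092, -0.996, 0.001], [-0.002, -0.001, -1.0]]
ft_force: [0.2, -0.2, 0.8]
grip_width: 0.0148
finger_force: 58.8
```

Call:
run_rows:
  offsets:
    - {}
    - {}
    - {}
    - {}
  jaw: 0.04

```text
clock: 4.93
tcp_pos: [0.5569, -0.2818, 0.0353]
tool_rot: [[0.996, 0.091, 0.001], [0.091, -0.996, -0.001], [0.001, 0.001, -1.0]]
ft_force: [0.1, 0.0, 0.3]
grip_width: 0.0401
finger_force: 0.0
```

Call:
run_rows:
  offsets:
    - {"trans":[0,0,-0.075]}
    - {"trans":[0,0,-0.075]}
    - {"trans":[0,0,-0.075]}
    - {"trans":[0,0,-0.075]}

```text
clock: 5.27
tcp_pos: [0.5586, -0.2828, 0.1126]
tool_rot: [[0.996, 0.091, 0.006], [0.091, -0.996, -0.003], [0.006, 0.003, -1.0]]
ft_force: [0.0, -0.4, -0.7]
grip_width: 0.0402
finger_force: 0.0
```

```bash
python3 -c "
from h import *
im=shot('wrist')[0];cv2.imwrite('pics/w4.png',im)
go(.5356,-.1045,.105,-2)"
```

```text
row [-0.0054 -0.1788  0.0054  0.0012 -0.0023  0.1256] n>= 4.3 q [-0.47  0.51 -0.13  0.93  0.    2.58]
```

View pics/w4.png

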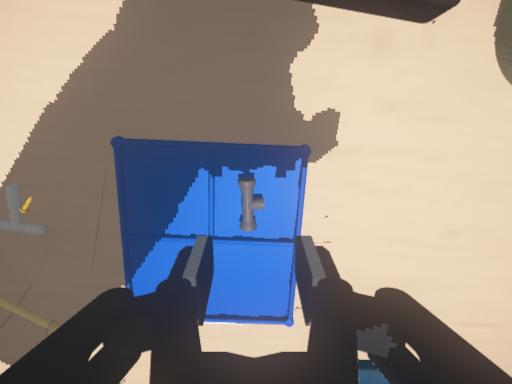

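The dark lug lies at (250,203), well within its square (columns 212–300, rows 145–238). Next is the key.

Call:
run_rows:
  offsets:
    - {"trans":[-0.005,-0.179,0.005],"turn_vec":[0,0,0.125]}
    - {"trans":[-0.005,-0.179,0.005],"turn_vec":[0,0,0.125]}
    - {"trans":[-0.005,-0.179,0.005],"turn_vec":[0,0,0.125]}
    - {"trans":[-0.005,-0.179,0.005],"turn_vec":[0,0,0.125]}
    - {"trans":[-0.005,-0.179,0.005],"turn_vec":[0,0,0.125]}
    - {"trans":[-0.005,-0.179,0.005],"turn_vec":[0,0,0.125]}
    - {"trans":[-0.005,-0.179,0.005],"turn_vec":[0,0,0.125]}

```text
clock: 5.9
tcp_pos: [0.5345, -0.1034, 0.1035]
tool_rot: [[0.999, -0.033, -0.002], [-0.033, -0.999, -0.0], [-0.002, 0.001, -1.0]]
ft_force: [0.6, -0.7, -0.1]
grip_width: 0.0402
finger_force: 0.0
```

```bash
python3 - <<'E'
from h import *
im=close(lambda H,S,V:(S<32)&(V>60),z=.0045,x0=0,x1=512)
cv2.imwrite('pics/w5.png',im)
go(.5356,-.1045,.025,-2)
E
```

```text
px [342. 288.] c 456.9 -170.3  15.4x13.4 ang 33.0
px [313. 260.] c 481.8 -148.7  44.6x11.7 ang 11.9
px [195. 260.] c 484.5 -56.3  45.9x12.5 ang -16.2
px [103. 219.] c 522.3 8.0  85.2x10.7 ang -83.5
px [255. 209.] c 531.5 -104.6  43.4x39.2 ang 88.1
px [508. 168.] c 550.1 -280.6  42.1x6.2 ang 12.0
px [57. 18.] c 651.6 13.8  67.2x24.2 ang 88.1
row [0.0006 0.0001 0.0788 0.0007 0.001  0.0008] n>= 1.9 q [-0.19  0.4  -0.35  0.83 -0.    2.98]
```

View pics/w5.png

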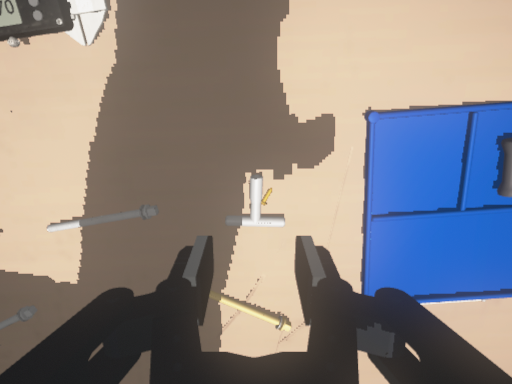

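The key is at (0.5315,-0.1046), as expected, with its stem upright at column 256 and bar at row 220. There is a small brass mark at (267,196). Descend and grip the stem.

Call:
run_rows:
  offsets:
    - {"trans":[0,0,0.04]}
    - {"trans":[0,0,0.07]}
    - {"trans":[0,0,0.08]}
    - {"trans":[0,0,0.08]}
    - {"trans":[0,0,0.08]}

```text
clock: 6.37
tcp_pos: [0.5352, -0.1052, 0.0241]
tool_rot: [[0.999, -0.036, -0.001], [-0.036, -0.999, -0.0], [-0.001, 0.0, -1.0]]
ft_force: [0.4, 0.1, 1.2]
grip_width: 0.04
finger_force: 0.0
```

Call:
run_rows:
  offsets:
    - {}
    - {}
    - {}
    - {}
    - {}
  jaw: 0

```text
clock: 6.78
tcp_pos: [0.536, -0.1043, 0.0253]
tool_rot: [[0.999, -0.034, 0.002], [-0.034, -0.999, -0.001], [0.002, 0.001, -1.0]]
ft_force: [-0.0, -1.5, 3.9]
grip_width: 0.0056
finger_force: 58.9
```

Call:
run_rows:
  offsets:
    - {"trans":[0,0,-0.08]}
    - {"trans":[0,0,-0.08]}
    - {"trans":[0,0,-0.08]}
    - {"trans":[0,0,-0.08]}

```text
clock: 7.12
tcp_pos: [0.5375, -0.1041, 0.107]
tool_rot: [[0.999, -0.034, 0.006], [-0.034, -0.999, -0.001], [0.006, 0.001, -1.0]]
ft_force: [0.7, 0.8, -1.3]
grip_width: 0.0061
finger_force: 59.0
```

```bash
python3 -c "
from h import *
go(.5584,-.2168,.105,-2)"
```

```text
row [ 0.0247  0.1119  0.0023  0.0007 -0.0061  0.0009] n>= 2.7 q [-0.19  0.4  -0.34  0.83  0.    2.98]
```

Call:
run_rows:
  offsets:
    - {"trans":[0.025,0.112,0]}
    - {"trans":[0.025,0.112,0]}
    - {"trans":[0.025,0.112,0]}
    - {"trans":[0.025,0.112,0]}
    - {"trans":[0.025,0.112,0]}

```text
clock: 7.53
tcp_pos: [0.5555, -0.2177, 0.1027]
tool_rot: [[0.999, -0.037, -0.002], [-0.037, -0.999, 0.001], [-0.002, -0.001, -1.0]]
ft_force: [-0.8, -0.4, -0.4]
grip_width: 0.0057
finger_force: 59.1
```

Call:
run_rows:
  offsets:
    - {"trans":[0,0,0.04]}
    - {"trans":[0,0,0.07]}
    - {"trans":[0,0,0.075]}
    - {"trans":[0,0,0.075]}
    - {"trans":[0,0,0.075]}

```text
clock: 7.95
tcp_pos: [0.5549, -0.2149, 0.0285]
tool_rot: [[0.999, -0.033, -0.003], [-0.033, -0.999, 0.002], [-0.003, -0.002, -1.0]]
ft_force: [-0.4, 0.0, -0.8]
grip_width: 0.0057
finger_force: 62.3
```

Call:
run_rows:
  offsets:
    - {}
    - {}
    - {}
  jaw: 0.035

```text
clock: 8.2
tcp_pos: [0.5564, -0.2162, 0.0296]
tool_rot: [[0.999, -0.034, 0.0], [-0.034, -0.999, 0.0], [0.0, -0.0, -1.0]]
ft_force: [0.3, 0.7, -0.1]
grip_width: 0.0348
finger_force: 0.0
```

Call:
run_rows:
  offsets:
    - {"trans":[0,0,-0.08]}
    - {"trans":[0,0,-0.08]}
    - {"trans":[0,0,-0.08]}
    - {"trans":[0,0,-0.08]}

```text
clock: 8.53
tcp_pos: [0.5588, -0.2175, 0.1127]
tool_rot: [[0.999, -0.034, 0.007], [-0.034, -0.999, -0.002], [0.007, 0.002, -1.0]]
ft_force: [0.3, 0.3, -0.7]
grip_width: 0.0354
finger_force: 0.0
```

```bash
python3 -c "
from h import *
im=close(lambda H,S,V:(S<90)&(V>60),z=.0075,x0=0,x1=512)
cv2.imwrite('pics/w6.png',im)
go(.439,-.094,.105,63.1)"
```

```text
px [306. 260.] c 504.0 -258.9  46.1x12.1 ang 10.4
px [250. 212.] c 552.3 -215.2  43.3x40.1 ang 89.4
px [340. 201.] c 551.5 -283.5  42.5x17.9 ang 7.0
px [267. 163.] c 577.8 -220.9  418.7x217.8 ang 87.9
row [-0.1223 -0.1188  0.0053  0.0023 -0.0019 -1.1355] n>= 9.1 q [-0.37  0.47 -0.2   0.89  0.    2.8 ]
```

View pics/w6.png

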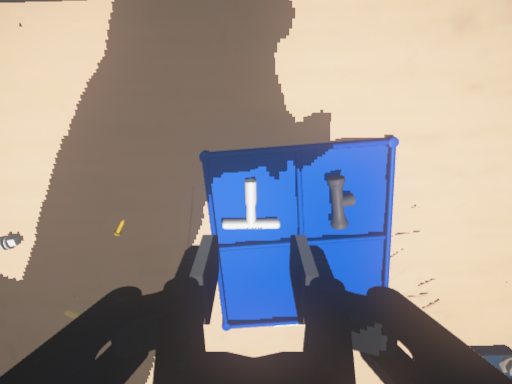

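Key and dark lug both sit within about 6 mm of their square centres, at (250,212) and (340,201). Brass rod next.

Call:
run_rows:
  offsets:
    - {"trans":[-0.122,-0.119,0.005],"turn_vec":[0,0,-1.135]}
    - {"trans":[-0.122,-0.119,0.005],"turn_vec":[0,0,-1.135]}
    - {"trans":[-0.122,-0.119,0.005],"turn_vec":[0,0,-1.135]}
    - {"trans":[-0.122,-0.119,0.005],"turn_vec":[0,0,-1.135]}
    - {"trans":[-0.122,-0.119,0.005],"turn_vec":[0,0,-1.135]}
    - {"trans":[-0.122,-0.119,0.005],"turn_vec":[0,0,-1.135]}
    - {"trans":[-0.122,-0.119,0.005],"turn_vec":[0,0,-1.135]}
    - {"trans":[-0.122,-0.119,0.005],"turn_vec":[0,0,-1.135]}
    - {"trans":[-0.122,-0.119,0.005],"turn_vec":[0,0,-1.135]}
    - {"trans":[-0.122,-0.119,0.005],"turn_vec":[0,0,-1.135]}
    - {"trans":[-0.122,-0.119,0.005],"turn_vec":[0,0,-1.135]}

```text
clock: 9.5
tcp_pos: [0.4374, -0.0933, 0.1034]
tool_rot: [[0.455, 0.89, -0.002], [0.89, -0.455, 0.001], [-0.001, -0.002, -1.0]]
ft_force: [-0.4, 0.7, -0.0]
grip_width: 0.0352
finger_force: 0.0
```

```bash
python3 - <<'E'
from h import *
im=close(lambda H,S,V:(H>17)&(H<34)&(S>100)&(V>60),z=.005,x0=0,x1=512)
go(.439,-.094,.025,63.1)
E
```

```text
row [ 0.0001  0.0016  0.0786 -0.0019  0.0005 -0.0034] n>= 1.9 q [-0.21  0.26 -0.58  0.74  0.    1.83]
```

```bash
python3 - <<'E'
from h import *
im=close(lambda H,S,V:(H>17)&(H<40)&(S>80),z=.005,x0=0,x1=512)
cv2.imwrite('pics/w7.png',im)
E
```

```text
px [255. 182.] c 442.6 -86.0  71.9x4.9 ang 63.1
```

View pics/w7.png

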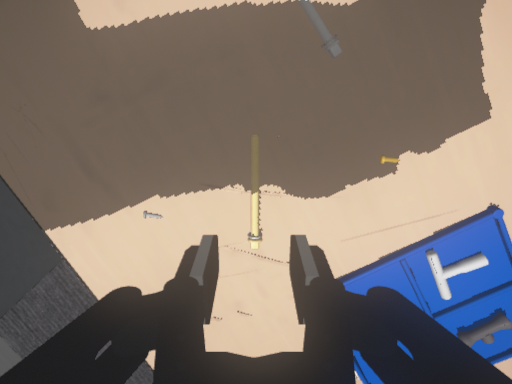

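The brass rod is vertical at column 255, rows 135–248, under the gripper with under 1 mm lateral error.

Call:
run_rows:
  offsets:
    - {"trans":[0,0,0.04]}
    - {"trans":[0,0,0.07]}
    - {"trans":[0,0,0.08]}
    - {"trans":[0,0,0.08]}
    - {"trans":[0,0,0.08]}

```text
clock: 10.02
tcp_pos: [0.4378, -0.0934, 0.0237]
tool_rot: [[0.454, 0.891, -0.002], [0.891, -0.454, 0.0], [-0.0, -0.002, -1.0]]
ft_force: [0.5, -0.3, 0.2]
grip_width: 0.0352
finger_force: 0.0
```

Call:
run_rows:
  offsets:
    - {}
    - {}
    - {}
    - {}
    - {}
  jaw: 0

```text
clock: 10.43
tcp_pos: [0.4389, -0.0936, 0.0249]
tool_rot: [[0.453, 0.891, 0.001], [0.891, -0.453, -0.0], [0.0, 0.001, -1.0]]
ft_force: [0.0, 0.3, 2.3]
grip_width: 0.0055
finger_force: 58.9
```

Call:
run_rows:
  offsets:
    - {"trans":[0,0,-0.08]}
    - {"trans":[0,0,-0.08]}
    - {"trans":[0,0,-0.08]}
    - {"trans":[0,0,-0.08]}

```text
clock: 10.77
tcp_pos: [0.4408, -0.094, 0.1068]
tool_rot: [[0.453, 0.891, 0.006], [0.892, -0.453, -0.001], [0.002, 0.006, -1.0]]
ft_force: [0.5, -0.1, -0.4]
grip_width: 0.0057
finger_force: 58.8
```

```bash
python3 -c "
from h import *
go(.4799,.2572,.105,101.7)"
```

```text
row [ 0.3308 -0.1243  0.0016  0.0061  0.0004 -0.6743] n>= 8.5 q [-0.21  0.25 -0.57  0.74  0.    1.83]
```

Call:
run_rows:
  offsets:
    - {"trans":[0.331,-0.124,0],"turn_vec":[0,0,-0.674]}
    - {"trans":[0.331,-0.124,0],"turn_vec":[0,0,-0.674]}
    - {"trans":[0.331,-0.124,0],"turn_vec":[0,0,-0.674]}
    - {"trans":[0.331,-0.124,0],"turn_vec":[0,0,-0.674]}
    - {"trans":[0.331,-0.124,0],"turn_vec":[0,0,-0.674]}
    - {"trans":[0.331,-0.124,0],"turn_vec":[0,0,-0.674]}
    - {"trans":[0.331,-0.124,0],"turn_vec":[0,0,-0.674]}
    - {"trans":[0.331,-0.124,0],"turn_vec":[0,0,-0.674]}
    - {"trans":[0.331,-0.124,0],"turn_vec":[0,0,-0.674]}
    - {"trans":[0.331,-0.124,0],"turn_vec":[0,0,-0.674]}
    - {"trans":[0.331,-0.124,0],"turn_vec":[0,0,-0.674]}

```text
clock: 11.68
tcp_pos: [0.4768, 0.2583, 0.1029]
tool_rot: [[-0.205, 0.979, -0.002], [0.979, 0.205, -0.002], [-0.001, -0.003, -1.0]]
ft_force: [-0.1, -1.1, -0.8]
grip_width: 0.0054
finger_force: 58.8
```

Call:
run_rows:
  offsets:
    - {"trans":[0,0,0.04]}
    - {"trans":[0,0,0.07]}
    - {"trans":[0,0,0.076]}
    - {"trans":[0,0,0.076]}
    - {"trans":[0,0,0.076]}

```text
clock: 12.1
tcp_pos: [0.4767, 0.2556, 0.0278]
tool_rot: [[-0.201, 0.98, -0.003], [0.98, 0.201, -0.002], [-0.001, -0.003, -1.0]]
ft_force: [0.4, -0.3, -0.2]
grip_width: 0.0056
finger_force: 63.9
```

Call:
run_rows:
  offsets:
    - {}
    - {}
    - {}
  jaw: 0.035

```text
clock: 12.35
tcp_pos: [0.4778, 0.2571, 0.0285]
tool_rot: [[-0.202, 0.979, -0.0], [0.979, 0.202, -0.0], [-0.0, -0.0, -1.0]]
ft_force: [-0.4, -0.5, 0.8]
grip_width: 0.0354
finger_force: 0.0
```

Call:
run_rows:
  offsets:
    - {"trans":[0,0,-0.08]}
    - {"trans":[0,0,-0.08]}
    - {"trans":[0,0,-0.08]}
    - {"trans":[0,0,-0.08]}

```text
clock: 12.68
tcp_pos: [0.48, 0.2587, 0.1113]
tool_rot: [[-0.202, 0.979, 0.006], [0.979, 0.202, 0.003], [0.002, 0.006, -1.0]]
ft_force: [-0.4, 0.1, -0.1]
grip_width: 0.0351
finger_force: 0.0
```

```bash
python3 -c "
from h import *
cv2.imwrite('pics/w8.png',shot('wrist')[0])
go(.5265,.0985,.105,23+180)
go(.5265,.0985,.105,23)"
```

```text
row [-0.1659  0.0147  0.0044  0.0021  0.0015 -1.7683] n>= 14.1 q [ 0.49  0.39 -0.35  0.83 -0.    1.86]
row [-0.1659  0.0147  0.0044  0.0015 -0.002   1.3733] n>= 11.0 q [ 0.49  0.39 -0.35  0.83 -0.    1.86]
```

View pics/w8.png

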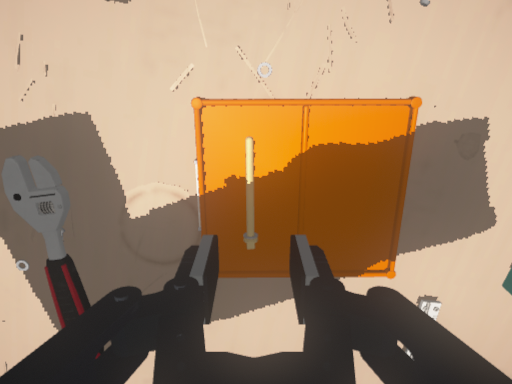

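The brass rod is centred lengthwise in the orange long compartment at column 250. Silver lug next.

Call:
run_rows:
  offsets:
    - {"trans":[-0.166,0.015,0.005],"turn_vec":[0,0,1.373]}
    - {"trans":[-0.166,0.015,0.005],"turn_vec":[0,0,1.373]}
    - {"trans":[-0.166,0.015,0.005],"turn_vec":[0,0,1.373]}
    - {"trans":[-0.166,0.015,0.005],"turn_vec":[0,0,1.373]}
    - {"trans":[-0.166,0.015,0.005],"turn_vec":[0,0,1.373]}
    - {"trans":[-0.166,0.015,0.005],"turn_vec":[0,0,1.373]}
    - {"trans":[-0.166,0.015,0.005],"turn_vec":[0,0,1.373]}
    - {"trans":[-0.166,0.015,0.005],"turn_vec":[0,0,1.373]}
    - {"trans":[-0.166,0.015,0.005],"turn_vec":[0,0,1.373]}
    - {"trans":[-0.166,0.015,0.005],"turn_vec":[0,0,1.373]}
    - {"trans":[-0.166,0.015,0.005],"turn_vec":[0,0,1.373]}
    - {"trans":[-0.166,0.015,0.005],"turn_vec":[0,0,1.373]}
  jaw: 0.045

```text
clock: 13.73
tcp_pos: [0.5246, 0.0978, 0.1017]
tool_rot: [[0.921, 0.389, -0.004], [0.389, -0.921, -0.001], [-0.004, -0.001, -1.0]]
ft_force: [0.2, -0.1, -0.2]
grip_width: 0.0448
finger_force: 0.0
```

Call:
run_rows:
  offsets:
    - {}
    - {}

```text
clock: 13.9
tcp_pos: [0.5254, 0.098, 0.1025]
tool_rot: [[0.919, 0.393, -0.002], [0.393, -0.919, -0.0], [-0.002, -0.0, -1.0]]
ft_force: [0.3, -0.1, -0.4]
grip_width: 0.0449
finger_force: 0.0
```

```bash
python3 - <<'E'
from h import *
im=close(lambda H,S,V:(S<32)&(V>60),z=.0065,x0=150,x1=370)
go(.5265,.0985,.025,23)
E
```

```text
px [220. 296.] c 441.1 90.6  26.1x8.4 ang -66.9
px [188. 261.] c 459.5 124.1  46.6x12.0 ang 6.8
px [331. 251.] c 510.8 20.4  50.5x43.7 ang 39.4
px [252. 197.] c 526.1 97.6  42.2x17.4 ang 23.6
px [321.  12.] c 652.2 109.3  70.3x16.3 ang -84.2
row [ 0.0011  0.      0.0778 -0.0003  0.0014  0.0024] n>= 1.9 q [ 0.18  0.39 -0.37  0.81  0.    2.92]
```

Call:
run_rows:
  offsets:
    - {"trans":[0,0,0.04]}
    - {"trans":[0,0,0.07]}
    - {"trans":[0,0,0.078]}
    - {"trans":[0,0,0.078]}
    - {"trans":[0,0,0.078]}

```text
clock: 14.37
tcp_pos: [0.5261, 0.0982, 0.0256]
tool_rot: [[0.92, 0.392, -0.001], [0.392, -0.92, -0.0], [-0.001, -0.0, -1.0]]
ft_force: [0.1, 0.0, -0.2]
grip_width: 0.0453
finger_force: 0.0
```

Call:
run_rows:
  offsets:
    - {}
    - {}
    - {}
    - {}
    - {}
  jaw: 0

```text
clock: 14.78
tcp_pos: [0.5278, 0.0987, 0.0274]
tool_rot: [[0.92, 0.391, 0.004], [0.391, -0.92, 0.001], [0.004, 0.0, -1.0]]
ft_force: [0.2, -0.2, 6.8]
grip_width: 0.0149
finger_force: 58.5
```

Call:
run_rows:
  offsets:
    - {"trans":[0,0,-0.08]}
    - {"trans":[0,0,-0.08]}
    - {"trans":[0,0,-0.08]}
    - {"trans":[0,0,-0.08]}

```text
clock: 15.12
tcp_pos: [0.5289, 0.0987, 0.1087]
tool_rot: [[0.92, 0.391, 0.007], [0.391, -0.92, 0.001], [0.007, 0.002, -1.0]]
ft_force: [-0.9, -0.1, -1.3]
grip_width: 0.015
finger_force: 58.8
```

```bash
python3 -c "
from h import *
go(.5523,.2722,.105,60)"
```

```text
row [ 0.0894 -0.1506  0.0041  0.004  -0.0065 -0.6453] n>= 5.2 q [ 0.18  0.38 -0.37  0.82 -0.    2.92]
```

Call:
run_rows:
  offsets:
    - {"trans":[0.09,-0.15,0],"turn_vec":[0,0,-0.64]}
    - {"trans":[0.09,-0.15,0],"turn_vec":[0,0,-0.64]}
    - {"trans":[0.09,-0.15,0],"turn_vec":[0,0,-0.64]}
    - {"trans":[0.09,-0.15,0],"turn_vec":[0,0,-0.64]}
    - {"trans":[0.09,-0.15,0],"turn_vec":[0,0,-0.64]}
    - {"trans":[0.09,-0.15,0],"turn_vec":[0,0,-0.64]}
    - {"trans":[0.09,-0.15,0],"turn_vec":[0,0,-0.64]}
    - {"trans":[0.09,-0.15,0],"turn_vec":[0,0,-0.64]}

```text
clock: 15.78
tcp_pos: [0.5492, 0.27, 0.1044]
tool_rot: [[0.507, 0.862, -0.002], [0.862, -0.507, -0.002], [-0.003, -0.001, -1.0]]
ft_force: [-0.2, -1.0, -0.6]
grip_width: 0.0147
finger_force: 58.9
```

Call:
run_rows:
  offsets:
    - {"trans":[0,0,0.04]}
    - {"trans":[0,0,0.065]}
    - {"trans":[0,0,0.073]}
    - {"trans":[0,0,0.073]}
    - {"trans":[0,0,0.073]}

```text
clock: 16.2
tcp_pos: [0.5499, 0.2697, 0.0325]
tool_rot: [[0.507, 0.862, -0.001], [0.862, -0.507, -0.001], [-0.001, -0.001, -1.0]]
ft_force: [-0.9, -0.5, -0.2]
grip_width: 0.0153
finger_force: 59.0
```

Call:
run_rows:
  offsets:
    - {}
    - {}
    - {}
  jaw: 0.035

```text
clock: 16.45
tcp_pos: [0.5509, 0.2713, 0.0331]
tool_rot: [[0.505, 0.863, 0.001], [0.863, -0.505, 0.0], [0.001, 0.001, -1.0]]
ft_force: [0.4, 0.4, -0.1]
grip_width: 0.035
finger_force: 0.0
```

Call:
run_rows:
  offsets:
    - {"trans":[0,0,-0.08]}
    - {"trans":[0,0,-0.08]}
    - {"trans":[0,0,-0.08]}
    - {"trans":[0,0,-0.08]}

```text
clock: 16.78
tcp_pos: [0.5529, 0.2727, 0.1159]
tool_rot: [[0.505, 0.863, 0.007], [0.863, -0.505, 0.003], [0.006, 0.004, -1.0]]
ft_force: [0.0, -0.6, -0.1]
grip_width: 0.0352
finger_force: 0.0
```

```bash
python3 -c "
from h import *
cv2.imwrite('pics/w9.png',shot('wrist')[0])
go(.5210,.0085,.105,99)"
```

```text
row [-0.2426  0.1068  0.0084  0.0026 -0.0019 -0.6862] n>= 6.4 q [ 0.46  0.49 -0.15  0.92 -0.    2.56]
```

View pics/w9.png

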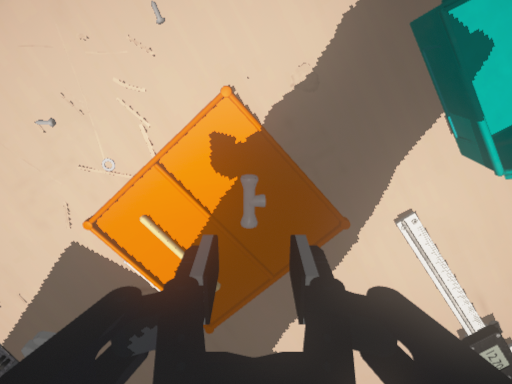

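The silver lug lies flat in the middle of the wide compartment at (250,202). Last is the long silver rod.

Call:
run_rows:
  offsets:
    - {"trans":[-0.243,0.107,0.008],"turn_vec":[0,0,-0.686]}
    - {"trans":[-0.243,0.107,0.008],"turn_vec":[0,0,-0.686]}
    - {"trans":[-0.243,0.107,0.008],"turn_vec":[0,0,-0.686]}
    - {"trans":[-0.243,0.107,0.008],"turn_vec":[0,0,-0.686]}
    - {"trans":[-0.243,0.107,0.008],"turn_vec":[0,0,-0.686]}
    - {"trans":[-0.243,0.107,0.008],"turn_vec":[0,0,-0.686]}
    - {"trans":[-0.243,0.107,0.008],"turn_vec":[0,0,-0.686]}
    - {"trans":[-0.243,0.107,0.008],"turn_vec":[0,0,-0.686]}
    - {"trans":[-0.243,0.107,0.008],"turn_vec":[0,0,-0.686]}
    - {"trans":[-0.243,0.107,0.008],"turn_vec":[0,0,-0.686]}

```text
clock: 17.67
tcp_pos: [0.5195, 0.008, 0.1036]
tool_rot: [[-0.156, 0.988, -0.002], [0.988, 0.156, 0.001], [0.001, -0.001, -1.0]]
ft_force: [-0.2, 0.6, -0.2]
grip_width: 0.0352
finger_force: 0.0
```

```bash
python3 - <<'E'
from h import *
im=close(lambda H,S,V:(S<32)&(V>60),z=.005,x0=150,x1=370)
go(.5210,.0085,.025,99)
E
```

```text
px [306. 259.] c 568.2 -36.5  43.4x10.9 ang -68.4
px [201. 259.] c 487.0 -49.2  43.2x10.8 ang 86.3
px [255. 194.] c 520.4 8.1  86.4x9.0 ang -80.6
row [-0.0002  0.0012  0.0788 -0.001  -0.0006  0.0007] n>= 1.9 q [ 0.02  0.36 -0.41  0.8   0.    1.43]
```

Call:
run_rows:
  offsets:
    - {"trans":[0,0,0.04]}
    - {"trans":[0,0,0.07]}
    - {"trans":[0,0,0.08]}
    - {"trans":[0,0,0.08]}
    - {"trans":[0,0,0.08]}

```text
clock: 18.13
tcp_pos: [0.5198, 0.0088, 0.0242]
tool_rot: [[-0.158, 0.987, -0.001], [0.987, 0.158, 0.0], [0.0, -0.001, -1.0]]
ft_force: [-0.2, 0.3, -0.1]
grip_width: 0.0349
finger_force: 0.0
```

Call:
run_rows:
  offsets:
    - {}
    - {}
    - {}
    - {}
    - {}
  jaw: 0

```text
clock: 18.55
tcp_pos: [0.521, 0.008, 0.0253]
tool_rot: [[-0.157, 0.988, 0.002], [0.988, 0.157, 0.001], [0.001, 0.002, -1.0]]
ft_force: [-0.4, 1.1, 5.9]
grip_width: 0.0054
finger_force: 59.1
```

Call:
run_rows:
  offsets:
    - {"trans":[0,0,-0.08]}
    - {"trans":[0,0,-0.08]}
    - {"trans":[0,0,-0.08]}
    - {"trans":[0,0,-0.08]}

```text
clock: 18.88
tcp_pos: [0.5223, 0.0075, 0.1069]
tool_rot: [[-0.156, 0.988, 0.006], [0.988, 0.156, -0.0], [-0.001, 0.006, -1.0]]
ft_force: [1.2, -0.1, -0.6]
grip_width: 0.0053
finger_force: 58.9
```

```bash
python3 -c "
from h import *
go(.4819,-.2537,.105,92.6)"
```

```text
row [-0.2517 -0.0807  0.0018  0.0058  0.0008  0.1114] n>= 6.3 q [ 0.01  0.36 -0.4   0.8  -0.    1.43]
```

Call:
run_rows:
  offsets:
    - {"trans":[-0.252,-0.081,0],"turn_vec":[0,0,0.11]}
    - {"trans":[-0.252,-0.081,0],"turn_vec":[0,0,0.11]}
    - {"trans":[-0.252,-0.081,0],"turn_vec":[0,0,0.11]}
    - {"trans":[-0.252,-0.081,0],"turn_vec":[0,0,0.11]}
    - {"trans":[-0.252,-0.081,0],"turn_vec":[0,0,0.11]}
    - {"trans":[-0.252,-0.081,0],"turn_vec":[0,0,0.11]}
    - {"trans":[-0.252,-0.081,0],"turn_vec":[0,0,0.11]}
    - {"trans":[-0.252,-0.081,0],"turn_vec":[0,0,0.11]}
    - {"trans":[-0.252,-0.081,0],"turn_vec":[0,0,0.11]}

```text
clock: 19.63
tcp_pos: [0.478, -0.2542, 0.103]
tool_rot: [[-0.044, 0.999, -0.003], [0.999, 0.045, 0.002], [0.002, -0.002, -1.0]]
ft_force: [0.6, 0.9, 0.3]
grip_width: 0.0057
finger_force: 58.9
```

Call:
run_rows:
  offsets:
    - {"trans":[0,0,0.04]}
    - {"trans":[0,0,0.07]}
    - {"trans":[0,0,0.076]}
    - {"trans":[0,0,0.076]}
    - {"trans":[0,0,0.076]}

```text
clock: 20.05
tcp_pos: [0.4788, -0.2519, 0.0279]
tool_rot: [[-0.049, 0.999, -0.002], [0.999, 0.049, 0.002], [0.002, -0.002, -1.0]]
ft_force: [0.7, 0.3, -0.1]
grip_width: 0.0051
finger_force: 64.8
```

Call:
run_rows:
  offsets:
    - {}
    - {}
    - {}
  jaw: 0.035

```text
clock: 20.3
tcp_pos: [0.4796, -0.2534, 0.0286]
tool_rot: [[-0.048, 0.999, 0.0], [0.999, 0.048, 0.0], [0.0, 0.0, -1.0]]
ft_force: [-0.5, 0.6, -0.5]
grip_width: 0.0347
finger_force: 0.0
```

Call:
run_rows:
  offsets:
    - {"trans":[0,0,-0.12]}
    - {"trans":[0,0,-0.12]}
    - {"trans":[0,0,-0.12]}
    - {"trans":[0,0,-0.12]}
    - {"trans":[0,0,-0.12]}
    - {"trans":[0,0,-0.12]}

```text
clock: 20.8
tcp_pos: [0.4793, -0.2537, 0.1485]
tool_rot: [[-0.047, 0.999, 0.0], [0.999, 0.047, -0.0], [-0.0, 0.0, -1.0]]
ft_force: [-0.3, -0.5, -0.9]
grip_width: 0.035
finger_force: 0.0
```

```bash
python3 -c "
from h import *
cv2.imwrite('pics/w10.png',shot('wrist')[0]);cv2.imwrite('pics/top2.png',cv2.resize(shot('top')[0][100:250,90:420],(792,360)))"
```

```text
(no output)
```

View pics/w10.png

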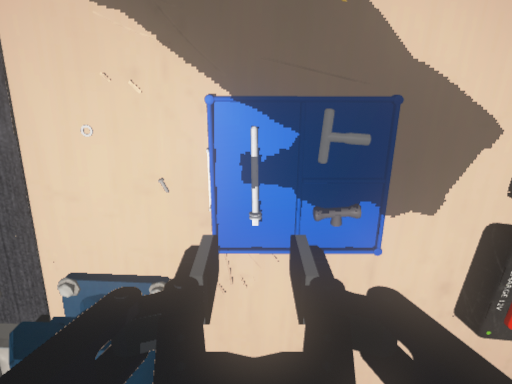

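View pics/top2.png

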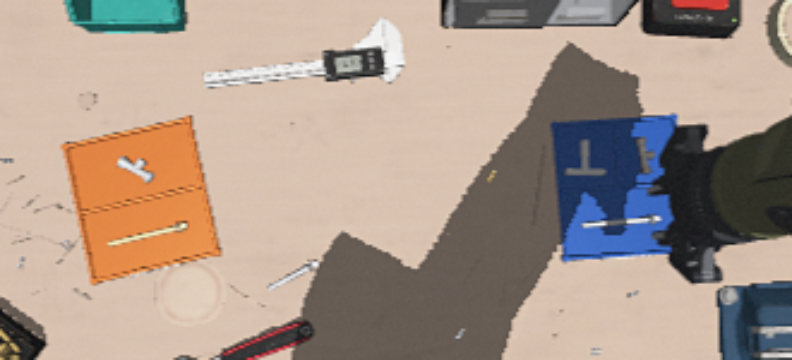

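The wrist view shows the long rod at column 255, centred in the blue long compartment, with the key at (340,137) and dark lug at (337,213) in their squares. The top view shows the silver lug and brass rod in the orange tray and the short rod still in place. Handing in.

```bash
python3 -c "
from cell import manip
print(manip.close_job())"
```

```text
the job is handed in; nothing more can be done
None
```

I handed the job in at about 21 s of the 99 s allowed; the last pictures show all five parts in their correct compartments and the short silver rod where it lay, but no judging result was returned.

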